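Pair up the pepper mills

TASK

One of the three pepper mills lying in the crate is the same size as the mill standing on the tray. Take that twin out, lay it down on the cutting board and let go of it to get a fresh hold, then set it down (do not drop it) upright, knob up, on the tray next to its mate, with no more than a hand's width (80 mm) between them. Leave the crate's other things in the crate, and leave what stands on the tray standing where it is.

Things in the scene. Friction and masses are not known exactly. Their poses are not given: they have to be found in the camera images.
- mill_mid: Square pepper mill: dark wood, 36 x 36 mm section, 150 mm long, steel band 44 mm from the head end, steel knob (16 mm across, 8 mm long, counted in the length). Origin: middle of its long axis; own x axis runs from foot to knob. The twin to be moved, 0.2 to 0.4 kg. Lies on the crate's floor in any of four lanes 68 mm apart, roughly along the crate's x, knob to +x.
- mill_mid_foot (a point): Centre of the foot (the flat end without a knob) of the 150 mm mill, 75 mm from its origin.
- mill_long: Square pepper mill: dark wood, 36 x 36 mm section, 180 mm long, steel band 44 mm from the head end, steel knob (16 mm across, 8 mm long, counted in the length). Origin: middle of its long axis; own x axis runs from foot to knob. A look-alike, lying in the crate; stays there.
- mill_short: Square pepper mill: dark wood, 36 x 36 mm section, 120 mm long, steel band 44 mm from the head end, steel knob (16 mm across, 8 mm long, counted in the length). Origin: middle of its long axis; own x axis runs from foot to knob. A look-alike, lying in the crate; stays there.
- grater: A flat rasp grater 175 mm long, 34 mm wide, 24 mm high, steel blade and black handle, lying in the crate; stays there. Origin under its middle, x along it.
- opener: A flat steel bottle opener, 115 mm long, up to 34 mm wide, 6 mm thick, lying on top of the long mill. Origin under its middle, x along it.
- tin_small: A small round steel tin, 26 mm across, 35 mm tall, standing in the crate beyond the knob of the short mill. Origin at the centre of its underside.
- stopper: A cork bottle stopper, 28 mm across, 38 mm tall, standing in the crate beyond the foot of the short mill. Origin at the centre of its underside.
- mill_mate: Square pepper mill: dark wood, 36 x 36 mm section, 150 mm long, steel band 44 mm from the head end, steel knob (16 mm across, 8 mm long, counted in the length). Origin: middle of its long axis; own x axis runs from foot to knob. It stands upright on the tray, knob up (its x axis points up); stays there.
- oil_bottle: A green glass oil bottle, 56 mm across, 190 mm tall, standing on the tray. Origin at the centre of its underside, z up.
- spice_jar: An amber spice jar, 56 mm across, 85 mm tall, standing on the tray. Origin at the centre of its underside, z up.
- crate: An open plywood crate, 220 mm (its x) by 310 mm (its y) outside, walls 70 mm high and 6 mm thick, floor 6 mm thick. Fixed. Origin under its centre on the counter. It stands on the left or on the right of the board, the tray on the other side.
- tray: A low brass-coloured serving tray, 220 mm (its x) by 280 mm (its y) outside, rim 24 mm high and 6 mm thick, floor 6 mm thick. Fixed. Origin under its centre on the counter. Mate, bottle and jar stand in a row along its +x side (far from the robot), about 55 mm beyond its centre and 85 mm apart; its -x half, nearer the robot, is empty.
- board: A pale wooden cutting board, 220 mm (its x) by 170 mm (its y), 20 mm thick, in front of the robot. Fixed. Origin under its centre on the counter.

How it is judged:
On the way, in this order (a step that is already met when the one before it is completed fails the run):
1. the 150 mm mill lies on the cutting board and the fingers have let go of it (x of mill_mid in the frame of board between -0.11 and 0.11 m and y of mill_mid in the frame of board between -0.085 and 0.085 m and z of mill_mid in the frame of board between 0.03 and 0.05 m and angle between mill_mid's own x axis and vertical between 1.4 and 1.75 rad and contact force between the fingers and mill_mid below 0.1 N and linear speed of mill_mid below 0.03 m/s), for 0.2 s.
2. the mill is still held, upright, with its foot less than 12 mm above the tray's floor (x of mill_mid_foot in the frame of tray between -0.11 and 0.11 m and y of mill_mid_foot in the frame of tray between -0.14 and 0.14 m and z of mill_mid_foot in the frame of tray below 0.018 m and angle between mill_mid's own x axis and vertical below 0.2 rad and contact force between the fingers and mill_mid above 0.5 N), for 0.04 s.
At the end, for the whole second after the job is handed in: The 150 mm mill stands on the tray's floor, knob up, upright within 0.08 rad, at rest, its centre within 140 mm of its mate's; mate, oil bottle and spice jar stand on the tray, moved less than 30 mm; the crate's other things are all still down in the crate (x of mill_mid_foot in the frame of tray between -0.104 and 0.104 m and y of mill_mid_foot in the frame of tray between -0.134 and 0.134 m and z of mill_mid_foot in the frame of tray between 0.002 and 0.01 m and angle between mill_mid's own x axis and vertical below 0.08 rad and horizontal distance between mill_mid and mill_mate below 0.14 m and linear speed of mill_mid below 0.02 m/s and angular speed of mill_mid below 0.2 rad/s and angle between mill_mate's own x axis and vertical below 0.1 rad and angle between each of oil_bottle, spice_jar's own z axis and vertical below 0.1 rad and distance of each of mill_mate, oil_bottle, spice_jar from where it was at the start of the episode below 0.03 m and x of mill_long in the frame of crate between -0.11 and 0.11 m and y of mill_long in the frame of crate between -0.155 and 0.155 m and z of each of mill_long, mill_short, grater, opener, tin_small, stopper in the frame of crate below 0.07 m and x of mill_short in the frame of crate between -0.11 and 0.11 m and y of mill_short in the frame of crate between -0.155 and 0.155 m and x of grater in the frame of crate between -0.11 and 0.11 m and y of grater in the frame of crate between -0.155 and 0.155 m and x of opener in the frame of crate between -0.11 and 0.11 m and y of opener in the frame of crate between -0.155 and 0.155 m and x of tin_small in the frame of crate between -0.11 and 0.11 m and y of tin_small in the frame of crate between -0.155 and 0.155 m and x of stopper in the frame of crate between -0.11 and 0.11 m and y of stopper in the frame of crate between -0.155 and 0.155 m); the robot touches nothing.
It fails at once if the mate, the oil bottle or the spice jar on the tray is knocked over or pushed more than 30 mm (angle between mill_mate's own x axis and vertical above 0.5 rad or angle between any of oil_bottle, spice_jar's own z axis and vertical above 0.5 rad or distance of any of mill_mate, oil_bottle, spice_jar from where it was at the start of the episode above 0.03 m).
It fails at once if one of the crate's other things is taken out of the crate (z of any of mill_long, mill_short, grater, opener, tin_small, stopper in the frame of crate above 0.11 m).
It also fails if it takes over 62 s, if anything falls off the work surface, if the arm or the gripper's body presses on something with over 40 N, if the wrist force passes 120 N, or if a joint passes its speed limit or range.

ROBOT

A 6-joint arm with a two-finger parallel gripper is mounted at the origin on the work surface. World frame = base frame: x ahead of the robot, y to its left, z up, the work surface at z = 0. Lengths are in m, angles in rad, forces in N, time in s.
With the tool pointing down it reaches from about 0.325 to 0.775 m from the base axis. Payload 5.5 kg.
Tool frame: the origin (TCP) lies midway between the tips of the shut fingers; the grasp point (between the pads) lies arm.grasp_offset behind it (arm.grasp_offset is the distance from the TCP to the grasp point, in m); y points along the fingers, x is the direction in which the jaws open and shut, and the axes are right-handed (so a half turn about y gives the same grasp; the last joint's range is limited). The gripper opens to 85 mm and grips with 20 to 120 N. Pads are 22 mm wide; open, the fingers measure 114 mm over their backs; the gripper's body (76 mm by 85 mm) begins 54 mm behind the grasp point. The pads swing forward as they close: fully open they stand 13 mm farther back than shut.
Start: joints at [1.266, 0.091, 1.231, -0, 1.82, -0.057], TCP at [0.147, 0.582, 0.205] pointing down, gripper open.
Joint ranges: [-2.87, 2.87], [-0.86, 2.18], [0.17, 2.46], [-1.51, 4.65], [0.06, 2.69], [-2.65, 2.65]. Speed limits (rad/s): [2.57, 2.57, 3.01, 3.14, 3.14, 3.14].

INTERFACE

Orientations are given as a rotation vector (axis times angle).
In Python, from workcell import telemetry, viewer, workorder, arm gives the robot as it stands.
- The arm moves only by the tool jog_arm, never from a script. Its argument "motion" is a list of rows, each a list of 7 numbers: the turn, a rotation vector about the tool's x, y, z in rad, then the shift along the tool's x, y, z in mm, then the closure, from 0 (fully open) to 1 (shut). In form: [[ax, ay, az, dx, dy, dz, fingers], ...]. A call has 1 to 12 rows; each row is the pose to reach, as a shift and turn from the pose commanded when the call began, along the tool's axes at that moment; what a row does not reach only later rows make up. A row lasts 1/8 s, in which the tool goes at most 62.5 mm and 10.7 degrees, less where a joint would pass 70% of its speed; a pose out of reach is approached as far as the arm can. A call with a gripper value outside its range is refused whole. The fingers move at their own pace and stop on an object; the grip force is fixed at half the most. Time passes only in rows, so rows that repeat a pose let the fingers close. It gives the time, the measured TCP pose, the force and the opening at its end, in the units of the state.
- telemetry.state(): the state, without advancing time (a new reading comes with each control period).
- viewer.get_image(name): name is "scene" or "top" or "wrist"; returns a dict with "pixels" (480x640x3 uint8, red, green, blue), "vfov" (degrees; the focal length in pixels is half the picture's height over the tangent of half this angle, whatever the lens; pixels are square), "cx", "cy" (the principal point, pixels), "world_from_camera" (4x4, takes a point from camera to world coordinates); the wrist camera has in their place "T_tool_cam" (4x4, takes a point from camera to tool coordinates, whose origin is the TCP and whose axes are the tool frame's). Camera axes: x right, y up, looking along -z (the intrinsics and any distortion apply to the point x, -y, -z); pixel columns grow to the right and rows downward; lengths in m; the calibration is good to about 2 mm. A picture is of the moment at which its call begins: read the wrist's pose just before it. There is no depth.
- workorder.job_done(): hands the job in, once; it reports no verdict.
The state is a dict: "time_s": time; "qpos": joint angles; "joint_vel": joint speeds; "effort": joint torques, N m; "tcp_pos": TCP position; "orientation": TCP orientation; "force": force on the tool from outside, world axes, zero at the start; "wrist_torque": the same for the moment, N m; "grip_width": finger opening in m.
Only numpy, scipy, OpenCV 4.12 (cv2) and the standard library are available. Lean on these libraries where they do the work, as an engineer would, in place of code of your own. Each camera call takes 0.05 s, during which the arm holds its last target. There are 200 camera calls.

## Working session

There is one attempt and no reset: what is moved stays moved. The work goes in short steps, Python scripts to look and compute and a tool call to move; the robot and the scene stay as the last step left them, time stands still between calls to the robot, and variables do not carry over. Pictures are saved under pics/ and viewed, about 8 in all and at most 12, crops included, and the job is handed in when it is done.

Besides the shell and the picture viewer there is one more tool, called after "Emit:" by a JSON object that holds its "fn" and its "kwargs", one argument or row to a line. jog_arm: Moves the arm, as the interface text tells. Its arguments: {"type":"object","properties":{"motion":{"type":"array","items":{"type":"array","items":{"type":"number"}}}},"required":["motion"]}

```bash
mkdir -p pics; ls; python3 - <<'E'
from workcell import telemetry, viewer, workorder, arm
import cv2, numpy as np
s=telemetry.state(); print(s)
print(arm.grasp_offset, [a for a in dir(arm) if a[0]!='_'])
for n in ("top","scene"):
    im=viewer.get_image(n); print({k:v for k,v in im.items() if k!="pixels"})
    cv2.imwrite(f"pics/{n}0.png",im["pixels"][:,:,::-1])
E
```

```text
pics
{'time_s': 0.0, 'qpos': array([ 1.26630841e+00,  9.18568718e-02,  1.23189211e+00, -2.05640713e-05,
        1.81980877e+00, -5.66763652e-02]), 'joint_vel': array([-0.00163243,  0.00100422,  0.00043976,  0.0002778 , -0.00122606,
       -0.0006065 ]), 'effort': array([ 7.68208574e-04, -4.58722615e+01, -4.18035650e+01, -2.56204981e-05,
        1.12163974e-02, -3.28268493e-05]), 'tcp_pos': array([0.14706285, 0.58134761, 0.2039486 ]), 'orientation': array([-1.31745528, -1.02355693,  1.02623502]), 'force': array([ 0.018677  , -0.17473983,  0.14915406]), 'wrist_torque': array([0.00019563, 0.02191502, 0.02530685]), 'grip_width': 0.08552482373470773}
0.0187 ['MotionError', 'grasp_offset']
{'vfov': 44.71879647096216, 'cx': 305.13234957880246, 'cy': 231.56240298183437, 'world_from_camera': array([[-0.02112737,  0.98335032, -0.18048762,  0.30213612],
       [-0.99976756, -0.02000431,  0.00804052, -0.00914944],
       [ 0.00429611,  0.18061555,  0.98354439,  1.28871205],
       [ 0.        ,  0.        ,  0.        ,  1.        ]])}
{'vfov': 44.98771740727107, 'cx': 314.7260285289415, 'cy': 241.72262184325123, 'world_from_camera': array([[ 0.41948637, -0.6554858 ,  0.6279885 ,  1.45815413],
       [ 0.90775555,  0.30543788, -0.28755445, -0.42051862],
       [-0.00332362,  0.69068522,  0.7231479 ,  1.15767548],
       [ 0.        ,  0.        ,  0.        ,  1.        ]])}
```

View pics/top0.png

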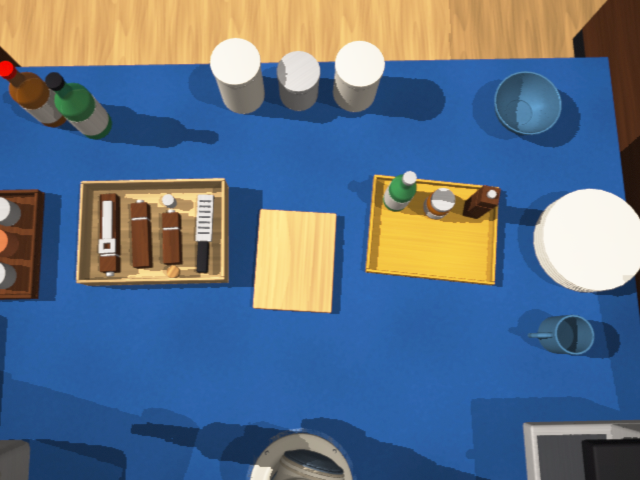

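View pics/scene0.png

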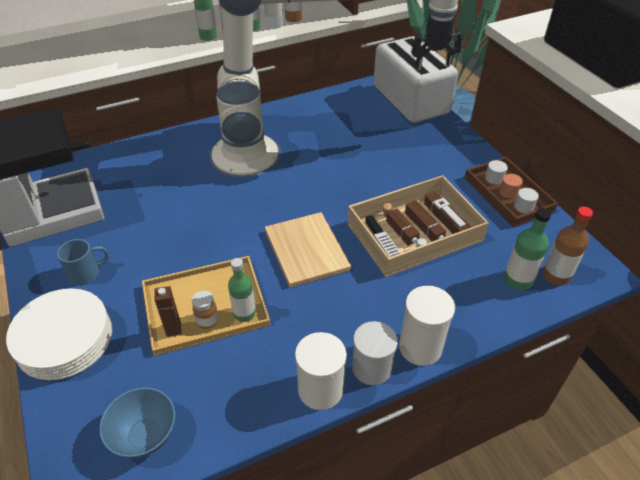

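The top view shows the crate on the left (+y). The long mill with the opener is at px (109,233), the middle-length mill at (141,235), the short mill at (171,238) and the grater at (204,232). The board is at (295,260) and the tray on the right at (433,230), with the mate at about (482,202). The scene view agrees. Next I measure these.

```bash
cat > h.py <<'E'
import numpy as np, cv2
from scipy.spatial.transform import Rotation as R
from workcell import telemetry, viewer, workorder, arm
def T_tool(s=None):
    s=s or telemetry.state(); T=np.eye(4); T[:3,:3]=R.from_rotvec(s['orientation']).as_matrix(); T[:3,3]=s['tcp_pos']; return T
def grab(n):
    T=T_tool(); im=viewer.get_image(n)
    W=im['world_from_camera'] if 'world_from_camera' in im else T@im['T_tool_cam']
    return im,W
def cast(im,W,uv,z):
    f=240/np.tan(np.radians(im['vfov'])/2); uv=np.atleast_2d(uv).astype(float)
    d=np.c_[(uv[:,0]-im['cx'])/f,-(uv[:,1]-im['cy'])/f,-np.ones(len(uv))]@W[:3,:3].T
    o=W[:3,3]; return o+d*((z-o[2])/d[:,2])[:,None]
def proj(im,W,P):
    f=240/np.tan(np.radians(im['vfov'])/2); p=(np.atleast_2d(P)-W[:3,3])@W[:3,:3]
    return np.c_[im['cx']+f*p[:,0]/-p[:,2], im['cy']-f*p[:,1]/-p[:,2]]
E
python3 - <<'E'
from h import *
im,W=grab('top'); p=im['pixels']; hsv=cv2.cvtColor(p,cv2.COLOR_RGB2HSV)
dark=((p[:,:,0]>p[:,:,2]+15)&(p.max(2)<125)).astype(np.uint8)
box=np.zeros_like(dark); box[185:280,85:222]=1
n,l,st,c=cv2.connectedComponentsWithStats(cv2.morphologyEx(dark*box,cv2.MORPH_CLOSE,np.ones((7,3))))
for i in range(1,n):
    if st[i,4]>80:
        q=np.argwhere(l==i)[:,::-1].astype(np.float32); r=cv2.minAreaRect(q); b=cast(im,W,cv2.boxPoints(r),.042)
        print(st[i],'c',cast(im,W,r[0],.042).round(3)[0,:2],'box',b[:,:2].round(3).tolist())
print('crate rim',cast(im,W,[[80,182],[227,179],[228,284],[77,282]],.07)[:,:2].round(3).tolist())
print('board',cast(im,W,[[261,210],[336,213],[332,312],[253,308]],.02)[:,:2].round(3).tolist())
print('tray rim',cast(im,W,[[374,176],[499,187],[496,285],[367,272]],.024)[:,:2].round(3).tolist())
print('mate knob',cast(im,W,[[491,194]],.156)[:,:2], 'jar',cast(im,W,[[443,197]],.09)[:,:2],'bottle cap',cast(im,W,[[410,178]],.196)[:,:2])
s=telemetry.state(); print(T_tool(s).round(3)); 
im,W=grab('wrist'); print(W.round(3)); cv2.imwrite('pics/w0.png',im['pixels'][:,:,::-1])
x0=cv2.resize(p[170:300,70:240],None,fx=4,fy=4,interpolation=2); cv2.imwrite('pics/crop.png',x0[:,:,::-1])
E
```

```text
[  85  185  136   95 2328] c [0.537 0.312] box [[0.437, 0.453], [0.645, 0.463], [0.639, 0.166], [0.431, 0.165]]
[ 130  203   23   66 1367] c [0.529 0.336] box [[0.602, 0.363], [0.601, 0.315], [0.458, 0.311], [0.459, 0.358]]
[ 159  206   24   71 1055] c [0.516 0.272] box [[0.594, 0.299], [0.593, 0.249], [0.44, 0.246], [0.441, 0.295]]
[195 232  25  41 318] c [0.49  0.193] box [[0.535, 0.22], [0.534, 0.168], [0.447, 0.167], [0.448, 0.219]]
crate rim [[0.644, 0.463], [0.645, 0.147], [0.418, 0.144], [0.428, 0.459]]
board [[0.586, 0.078], [0.576, -0.089], [0.357, -0.074], [0.37, 0.097]]
tray rim [[0.658, -0.177], [0.627, -0.456], [0.408, -0.431], [0.442, -0.152]]
mate knob [[ 0.57881045 -0.39173993]] jar [[ 0.59045255 -0.31192046]] bottle cap [[ 0.60405808 -0.22354347]]
[[ 0.245 -0.    -0.969  0.147]
 [ 0.969 -0.002  0.245  0.581]
 [-0.002 -1.     0.     0.204]
 [ 0.     0.     0.     1.   ]]
[[ 0.245 -0.93  -0.273  0.078]
 [ 0.969  0.235  0.071  0.599]
 [-0.002 -0.282  0.959  0.373]
 [ 0.     0.     0.     1.   ]]
```

View pics/crop.png

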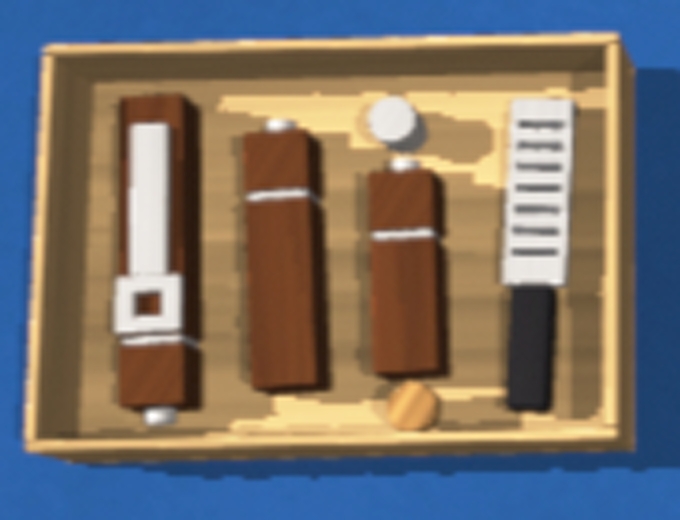

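The crop shows the middle mill's top face running from head (crop 274,131) to foot (285,388), knob up (+x), with clear lanes on both sides. I work out the move to a hover above it.

```bash
cat >> h.py <<'E'
def jog(P,jaw,appr,T=None):
    "turn+shift (mm) of tool to TCP P with tool x=jaw, tool y=appr"
    T=T_tool() if T is None else T
    y=np.array(appr,float); y/=np.linalg.norm(y); x=np.array(jaw,float); x-=y*(x@y); x/=np.linalg.norm(x)
    if 0 and x@T[:3,0]<0: x=-x
    G=np.c_[x,y,np.cross(x,y)]
    return R.from_matrix(T[:3,:3].T@G).as_rotvec().round(3), (T[:3,:3].T@(np.array(P)-T[:3,3])*1000).round(1)
E
python3 - <<'E'
from h import *
im,W=grab('top')
e=cast(im,W,np.array([[285,388],[274,131]])/4+[70,170],.042); print(e.round(4)); d=e[1]-e[0]; L=np.linalg.norm(d); d/=L
c=e.mean(0)+d*.004; print('L',L,'dir',d,'yaw',np.arctan2(d[1],d[0]),'c',c)
jaw=np.array([-d[1],d[0],0])
print(jog([c[0],c[1],.20],jaw,[0,0,-1]))
E
```

```text
[[0.4608 0.3339 0.042 ]
 [0.6025 0.3441 0.042 ]]
L 0.14206529085036243 dir [0.99742391 0.07173238 0.        ] yaw 0.07179403953787869 c [0.5356075  0.33928846 0.042     ]
(array([-0.   , -0.32 , -0.001]), array([-139.6,    4.6, -436.1]))
```

Emit:
{"fn": "jog_arm", "kwargs": {
  "motion": [
    [0,-0.1,0,-60,0,-60,0.3],
    [0,-0.32,0,-140,5,-436,0.3],
    [0,-0.32,0,-140,5,-436,0.3],
    [0,-0.32,0,-140,5,-436,0.3],
    [0,-0.32,0,-140,5,-436,0.3],
    [0,-0.32,0,-140,5,-436,0.3],
    [0,-0.32,0,-140,5,-436,0.3],
    [0,-0.32,0,-140,5,-436,0.3],
    [0,-0.32,0,-140,5,-436,0.3],
    [0,-0.32,0,-140,5,-436,0.3]
  ]
}}

```text
time_s: 1.5
tcp_pos: [0.5349, 0.3394, 0.1999]
orientation: [-1.173, -1.262, 1.263]
force: [-0.7, 0.9, -0.5]
grip_width: 0.0597
```

```bash
python3 - <<'E'
from h import *
s=telemetry.state(); T=T_tool(s); print(s['time_s'],s['qpos'].round(3),s['grip_width']); print(T.round(3))
im,W=grab('wrist'); cv2.imwrite('pics/w1.png',im['pixels'][:,:,::-1]); print(W.round(3))
print(proj(im,W,[[.4608,.3339,.042],[.6025,.3441,.042]]))
E
```

```text
1.5 [ 5.110e-01  1.820e-01  1.140e+00  1.000e-03  1.820e+00 -1.132e+00] 0.05970565317342029
[[-0.072 -0.001 -0.997  0.535]
 [ 0.997  0.    -0.072  0.339]
 [ 0.    -1.     0.001  0.2  ]
 [ 0.     0.     0.     1.   ]]
[[-0.072 -0.957 -0.28   0.464]
 [ 0.997 -0.07  -0.02   0.334]
 [-0.001 -0.281  0.96   0.369]
 [ 0.     0.     0.     1.   ]]
[[320.0109362  120.08850198]
 [319.81934628 283.17081718]]
```

View pics/w1.png

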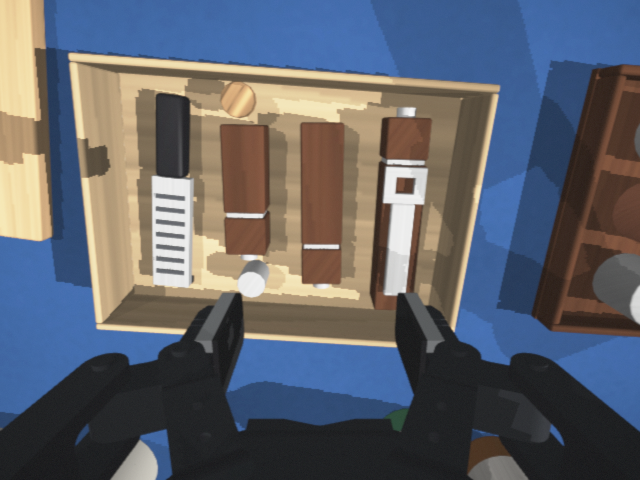

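The wrist view shows the mill's axis at column 322 (rows 123–284), within 2 px of the prediction, and the finger midpoint at about 319. I descend with narrower jaws and grip.

Emit:
{"fn": "jog_arm", "kwargs": {
  "motion": [
    [0,0,0,0,50,0,0.4],
    [0,0,0,0,100,0,0.4],
    [0,0,0,1,140,0,0.4],
    [0,0,0,1,170,0,0.4],
    [0,0,0,1,188,0,0.4],
    [0,0,0,1,188,0,0.4],
    [0,0,0,1,188,0,0.4]
  ]
}}

```text
time_s: 2.42
tcp_pos: [0.5361, 0.3408, 0.0141]
orientation: [-1.175, -1.265, 1.26]
force: [0.7, -0.2, 0.8]
grip_width: 0.0513
```

Emit:
{"fn": "jog_arm", "kwargs": {
  "motion": [
    [0,0,0,0,0,0,1],
    [0,0,0,0,0,0,1],
    [0,0,0,0,0,0,1],
    [0,0,0,0,0,0,1],
    [0,0,0,0,0,0,1]
  ]
}}

```text
time_s: 3.05
tcp_pos: [0.5375, 0.3395, 0.0226]
orientation: [-1.179, -1.267, 1.257]
force: [-15.0, -12.6, 36.4]
grip_width: 0.003
```

The fingers shut completely (3 mm opening), so the grasp missed. I look before moving.

```bash
python3 - <<'E'
from h import *
s=telemetry.state(); print(s['force'],s['tcp_pos'],s['grip_width'],s['qpos'])
im,W=grab('wrist'); t,_=grab('scene')
a=im['pixels']; b=cv2.resize(t['pixels'][150:290,330:510],(617,480),interpolation=2)
cv2.imwrite('pics/m2.png',cv2.resize(np.hstack([a,b]),(800,306))[:,:,::-1])
E
```

```text
[-15.04478383 -12.60786816  36.42194027] [0.53748013 0.33949624 0.02255377] 0.0029801027471511835 [ 0.51107469  0.21915733  1.4138646  -0.00211553  1.50188233 -1.13069258]
```

View pics/m2.png

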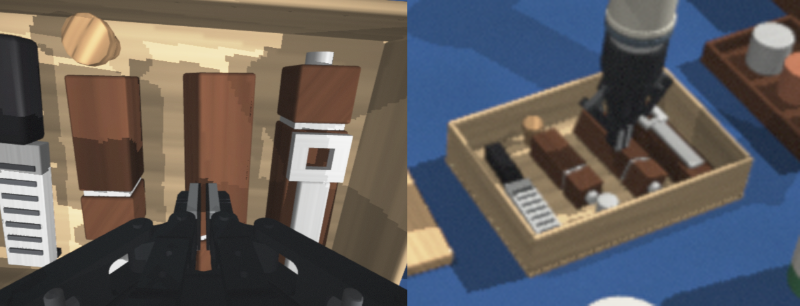

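```bash
python3 - <<'E'
from h import *
T=T_tool(); im,W=grab('wrist'); t,V=grab('scene')
for k in (0,-.0187,-.03,-.054):
    P=T[:3,3]+T[:3,1]*k; print(k,'wrist combo',proj(im,W,P)*.6365,'scene combo',(proj(t,V,P)-[330,150])*480/140*.6365+[407,0])
f=cv2.resize(im['pixels'][60:480,200:460],None,fx=1.4,fy=1.4,interpolation=2)
g=cv2.resize(t['pixels'][175:255,385:495],None,fx=4,fy=4,interpolation=2)
c=np.zeros((588,800,3),np.uint8); c[:,:364]=f; c[:320,364:]=g[:,:436]; cv2.imwrite('pics/m3.png',c[:,:,::-1])
E
```

```text
0 wrist combo [[204.18047133 179.5867121 ]] scene combo [[614.1088486  159.78413445]]
-0.0187 wrist combo [[204.2757489  190.61383653]] scene combo [[616.01301986 149.20152507]]
-0.03 wrist combo [[204.34412665 198.52766228]] scene combo [[617.17922454 142.72023376]]
-0.054 wrist combo [[204.52708349 219.70250918]] scene combo [[619.69595139 128.73328956]]
```

View pics/m3.png

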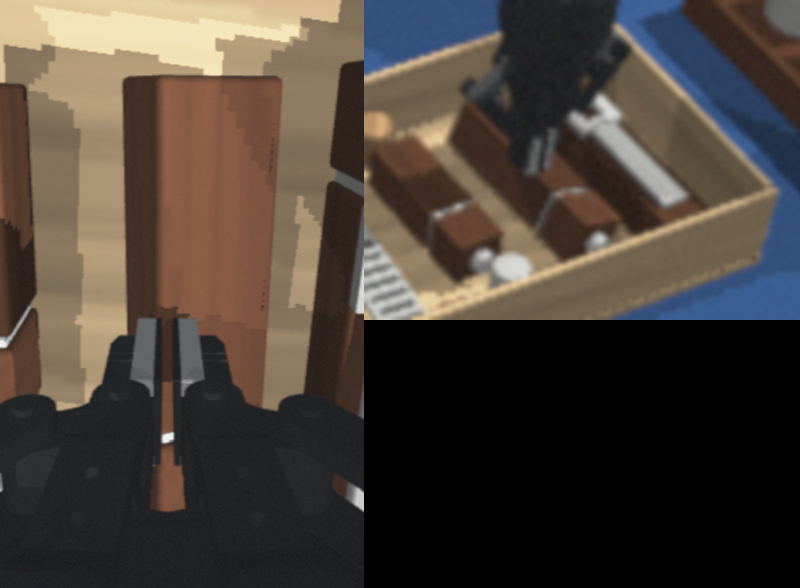

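The fingers sit over the mill's −y edge and the mill has shifted toward +y. I lift clear, reopen and re-measure.

Emit:
{"fn": "jog_arm", "kwargs": {
  "motion": [
    [0,0,0,0,-25,0,1],
    [0,0,0,0,-50,0,0.4],
    [0,0,0,0,-100,0,0.4],
    [0,0,0,0,-150,0,0.4],
    [0,0,0,0,-188,0,0.4],
    [0,0,0,0,-188,0,0.4],
    [0,0,0,0,-188,0,0.4]
  ]
}}

```text
time_s: 4.12
tcp_pos: [0.5355, 0.34, 0.2001]
orientation: [-1.174, -1.262, 1.262]
force: [-1.0, 0.5, 0.2]
grip_width: 0.0514
```

```bash
python3 - <<'E'
from h import *
s=telemetry.state(); print(s['force'],s['tcp_pos'],s['grip_width'],s['time_s'])
im,W=grab('wrist'); t,V=grab('top')
c=np.zeros((480,800,3),np.uint8); c[:,:440]=im['pixels'][:,100:540]; g=cv2.resize(t['pixels'][180:290,75:165],None,fx=4,fy=4,interpolation=2); c[:440,440:]=g; cv2.imwrite('pics/m4.png',c[:,:,::-1])
E
```

```text
[-1.02560877  0.45873818  0.16407433] [0.5354667  0.33995798 0.20005025] 0.05138006765709399 4.125
```

View pics/m4.png

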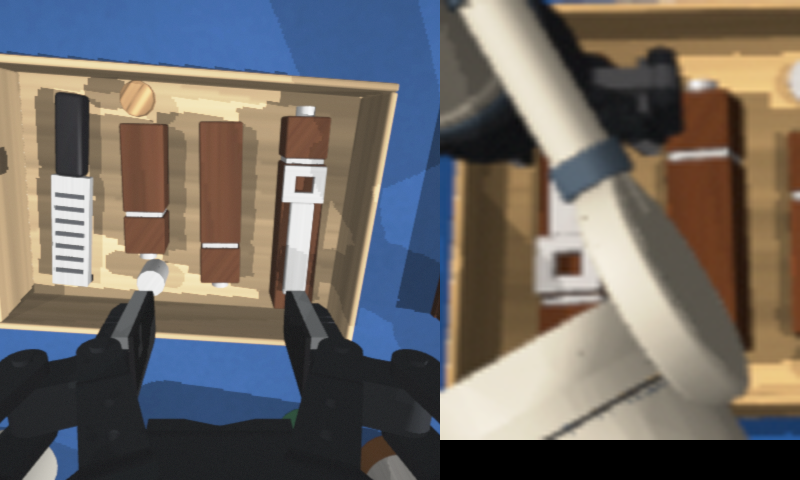

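The mill is back where it was (column ~321), so the fingers only rolled it and slipped off the top. They probably reached less deep than assumed, so I check the true tip depth from the wrist view.

```bash
python3 - <<'E'
from h import *
im=viewer.get_image('wrist'); C=im['T_tool_cam']; f=240/np.tan(np.radians(im['vfov'])/2); print(im['vfov'],f,C.round(3).tolist())
p=im['pixels']; 
w=.0514
for rows,a,b in ((292,254,387),(345,235,404)):
    for sep in (b-a,):
        Z=f*w/sep; q=[C@np.array([(u-im['cx'])/f*Z,-(rows-im['cy'])/f*Z,-Z,1]) for u in (a,b)]; print(rows,Z,np.round(q,4)[:,:3])
for k in (0,-.01,-.02,-.03):
  for z in (.011,-.011):
    P=np.linalg.inv(C)@np.array([.0257,k,z,1]); print(k,z,im['cx']+f*P[0]/-P[2], im['cy']-f*P[1]/-P[2])
c=cv2.resize(p[260:400,220:420],None,fx=4,fy=4,interpolation=2); cv2.imwrite('pics/m5.png',c[:,:,::-1])
E
```

```text
63.52721778009884 387.6298903050451 [[1.0, -0.0, 0.001, -0.001], [0.001, 0.282, -0.959, -0.169], [-0.0, 0.959, 0.282, 0.072], [0.0, 0.0, 0.0, 1.0]]
292 0.14980583730585953 [[-0.0259 -0.0311  0.0091]
 [ 0.0255 -0.0311  0.0091]]
345 0.11789453468449301 [[-0.0263 -0.065   0.0069]
 [ 0.0251 -0.065   0.0069]]
0 0.011 376.45196565874085 260.09099653360016
0 -0.011 374.53593552887855 303.49910771589543
-0.01 0.011 379.68127244268476 267.8210279129905
-0.01 -0.011 377.54661353280375 313.3272796155737
-0.02 0.011 383.2982033875726 276.4789200154327
-0.02 -0.011 380.90518152611253 324.29111684159426
-0.03 0.011 387.37700627086343 286.2424006593124
-0.03 -0.011 384.6756360733315 336.599532215699
```

View pics/m5.png

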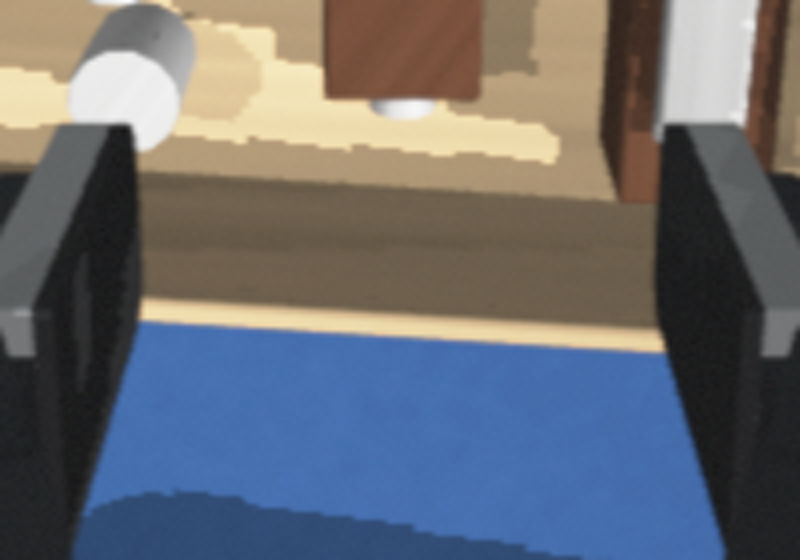

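The pad's inner corner at px (253,291) puts the tips about 31 mm behind the reported TCP at this opening. That is some 20 mm farther back than described, and it matches the contact on the mill's top face. I go deeper accordingly.

Emit:
{"fn": "jog_arm", "kwargs": {
  "motion": [
    [0,0,0,0,50,0,0.4],
    [0,0,0,0,100,0,0.4],
    [0,0,0,0,150,0,0.4],
    [0,0,0,0,180,0,0.4],
    [0,0,0,0,195,0,0.4],
    [0,0,0,0,205,0,0.4],
    [0,0,0,0,212,0,0.4],
    [0,0,0,0,214,0,0.4]
  ]
}}

```text
time_s: 5.28
tcp_pos: [0.5359, 0.3403, -0.0133]
orientation: [-1.175, -1.263, 1.261]
force: [-0.2, -0.0, -0.4]
grip_width: 0.0518
```

Emit:
{"fn": "jog_arm", "kwargs": {
  "motion": [
    [0,0,0,0,0,0,0.5],
    [0,0,0,0,0,0,0.6],
    [0,0,0,0,0,0,1],
    [0,0,0,0,0,0,1],
    [0,0,0,0,0,0,1]
  ]
}}

```text
time_s: 5.9
tcp_pos: [0.536, 0.3405, -0.0128]
orientation: [-1.175, -1.264, 1.261]
force: [-0.4, 0.1, 5.6]
grip_width: 0.0348
```

Gripped (opening 34.8 mm). Lift.

Emit:
{"fn": "jog_arm", "kwargs": {
  "motion": [
    [0,0,0,0,-10,0,1],
    [0,0,0,0,-50,0,1],
    [0,0,0,0,-100,0,1],
    [0,0,0,0,-130,0,1],
    [0,0,0,0,-130,0,1],
    [0,0,0,0,-130,0,1]
  ]
}}

```text
time_s: 6.65
tcp_pos: [0.5346, 0.3395, 0.1136]
orientation: [-1.173, -1.259, 1.265]
force: [0.5, -0.2, -3.2]
grip_width: 0.0352
```

```bash
python3 - <<'E'
from h import *
s=telemetry.state(); print(s['force'],s['tcp_pos'],s['grip_width'],s['wrist_torque'])
print(jog([.46,0,.117],[0,1,0],[0,0,-1]))
im,W=grab('wrist'); cv2.imwrite('pics/w6.png',im['pixels'][:,:,::-1])
E
```

```text
[ 0.50771127 -0.18399859 -3.20258174] [0.53458425 0.3394686  0.11355505] 0.03523785302290981 [ 0.00671941 -0.02193294 -0.01145998]
(array([-0.003,  0.072, -0.002]), array([-333.2,   -2.6,   98.9]))
```

Emit:
{"fn": "jog_arm", "kwargs": {
  "motion": [
    [0,0.02,0,-50,0,15,1],
    [0,0.072,0,-333,0,99,1],
    [0,0.072,0,-333,0,99,1],
    [0,0.072,0,-333,0,99,1],
    [0,0.072,0,-333,0,99,1],
    [0,0.072,0,-333,0,99,1],
    [0,0.072,0,-333,0,99,1],
    [0,0.072,0,-333,0,99,1],
    [0,0.072,0,-333,0,99,1]
  ]
}}

```text
time_s: 7.82
tcp_pos: [0.4605, 0.0018, 0.1152]
orientation: [-1.207, -1.21, 1.211]
force: [-0.3, 0.1, -2.0]
grip_width: 0.0352
```

Emit:
{"fn": "jog_arm", "kwargs": {
  "motion": [
    [0,0,0,0,40,0,1],
    [0,0,0,0,80,0,1],
    [0,0,0,0,100,0,1],
    [0,0,0,0,110,0,1],
    [0,0,0,0,113,0,1],
    [0,0,0,0,113,0,1]
  ]
}}

```text
time_s: 8.57
tcp_pos: [0.4613, 0.001, 0.0039]
orientation: [-1.21, -1.211, 1.209]
force: [0.3, 0.2, -3.1]
grip_width: 0.035
```

Emit:
{"fn": "jog_arm", "kwargs": {
  "motion": [
    [0,0,0,0,1.5,0,1],
    [0,0,0,0,3,0,1],
    [0,0,0,0,3,0,1]
  ]
}}

```text
time_s: 8.95
tcp_pos: [0.4613, 0.0007, 0.0012]
orientation: [-1.21, -1.21, 1.209]
force: [-1.3, -1.3, 3.2]
grip_width: 0.035
```

Contact with the board (the force reversed). I release, wait, and lift straight up.

Emit:
{"fn": "jog_arm", "kwargs": {
  "motion": [
    [0,0,0,0,0,0,0.3],
    [0,0,0,0,0,0,0.3],
    [0,0,0,0,0,0,0.3],
    [0,0,0,0,0,0,0.3],
    [0,0,0,0,-50,0,0.3],
    [0,0,0,0,-110,0,0.3],
    [0,0,0,0,-160,0,0.3],
    [0,0,0,0,-200,0,0.3],
    [0,0,0,0,-200,0,0.3],
    [0,0,0,0,-200,0,0.3]
  ]
}}

```text
time_s: 10.2
tcp_pos: [0.4606, 0.0007, 0.1993]
orientation: [-1.208, -1.209, 1.21]
force: [-0.1, 0.1, -0.7]
grip_width: 0.0597
```

```bash
python3 - <<'E'
from h import *
s=telemetry.state(); print(s['time_s'],s['force'],s['tcp_pos'],s['grip_width'],s['qpos'].round(3)); T=T_tool(s); print(T.round(3))
im,W=grab('wrist'); p=im['pixels']; cv2.imwrite('pics/w7.png',p[:,:,::-1])
dark=((p[:,:,0]>p[:,:,2].astype(int)+15)&(p.max(2)<140)).astype(np.uint8); dark[290:]=0
n,l,st,c=cv2.connectedComponentsWithStats(cv2.morphologyEx(dark,cv2.MORPH_CLOSE,np.ones((9,3))))
for i in range(1,n):
    if st[i,4]>600:
        q=np.argwhere(l==i)[:,::-1].astype(np.float32); r=cv2.minAreaRect(q); b=cv2.boxPoints(r)
        print(st[i],b.round(0).tolist(),cast(im,W,b,.056)[:,:2].round(4).tolist(),cast(im,W,r[0],.056).round(4))
E
```

```text
10.2 [-0.10232285  0.14312276 -0.73811108] [0.46056151 0.0007455  0.19929229] 0.05967551551720178 [-0.072 -0.285  1.593 -0.     1.834 -1.643]
[[-0.    -0.001 -1.     0.461]
 [ 1.     0.    -0.     0.001]
 [ 0.    -1.     0.001  0.199]
 [ 0.     0.     0.     1.   ]]
[ 297  122   45  168 7193] [[297.0, 289.0], [297.0, 122.0], [341.0, 122.0], [341.0, 289.0]] [[0.5276, -0.0194], [0.3878, -0.0172], [0.3878, 0.0168], [0.5276, 0.019]] [[ 4.534e-01 -2.000e-04  5.600e-02]]
[  0 166 156  22 805] [[-1.0, 176.0], [0.0, 165.0], [155.0, 184.0], [154.0, 195.0]] [[0.4294, -0.2572], [0.4208, -0.2542], [0.4356, -0.1323], [0.4445, -0.1345]] [[ 0.4325 -0.195   0.056 ]]
[  468   167   172   123 12251] [[468.0, 167.0], [639.0, 167.0], [639.0, 289.0], [468.0, 289.0]] [[0.4222, 0.1185], [0.4222, 0.2546], [0.5275, 0.279], [0.5276, 0.1299]] [[0.4724 0.1951 0.056 ]]
```

View pics/w7.png

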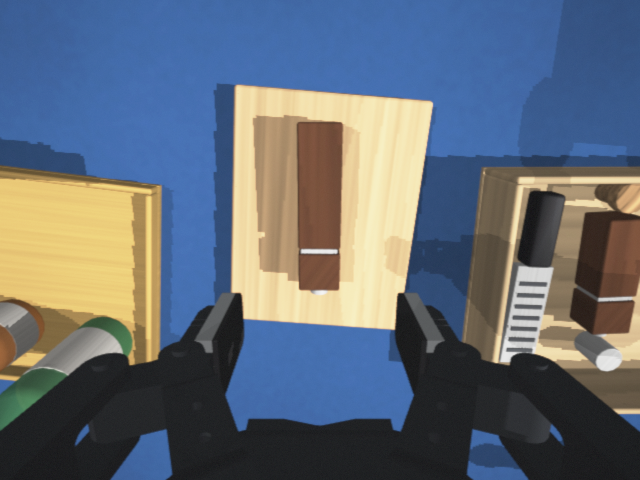

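The wrist view shows the mill lying squarely on the board: foot edge at row 122, head edge at row 290, axis at column 319 (y ≈ 0, centre x ≈ 0.463). Next comes a 45° tilted regrasp near the head, with the tool pointing back toward the robot, going to a pre-grasp first.

```bash
python3 - <<'E'
from h import *
a=np.array([-1,0,-1])/2**.5; G=np.array([.5,0,.046])+.039*a
print(jog(G-.1*a,[0,1,0],a), jog(G,[0,1,0],a))
E
```

```text
(array([0.783, 0.   , 0.   ]), array([ -0.8, 109.3, -83.1])) (array([0.783, 0.   , 0.   ]), array([ -0.8, 180.1, -12.6]))
```

Emit:
{"fn": "jog_arm", "kwargs": {
  "motion": [
    [0.15,0,0,-1,20,-40,0.4],
    [0.3,0,0,-1,30,-80,0.4],
    [0.45,0,0,-1,50,-83,0.4],
    [0.6,0,0,-1,70,-83,0.4],
    [0.785,0,0,-1,90,-83,0.4],
    [0.785,0,0,-1,109,-83,0.4],
    [0.785,0,0,-1,109,-83,0.4],
    [0.785,0,0,-1,109,-83,0.4],
    [0.785,0,0,-1,109,-83,0.4]
  ]
}}

```text
time_s: 11.38
tcp_pos: [0.5446, -0.0003, 0.0962]
orientation: [-0.622, -0.622, 1.48]
force: [0.4, -0.1, -0.2]
grip_width: 0.0514
```

```bash
python3 - <<'E'
from h import *
from scipy.optimize import least_squares
s=telemetry.state(); print(s['time_s'],s['tcp_pos'],s['qpos'].round(4)); print(T_tool(s).round(3))
d=.0345; rr=lambda x,y: np.sqrt(x*x+y*y-d*d)
D=[(.182,1.140,1.82,rr(.535,.3394),.2),(.2192,1.4139,1.5019,rr(.5375,.3395),.0226),(-.285,1.593,1.834,rr(.4606,.0007),.1993),(.0919,1.2319,1.8198,rr(.1471,.5813),.2039),(*s['qpos'][[1,2,4]],rr(*s['tcp_pos'][:2]),s['tcp_pos'][2])]
def fk(p,q2,q3,q5):
    a0,z0,A,B,E,L,F=p; b=q2+q3; c=b+q5
    return a0+A*np.sin(q2)+B*np.sin(b)+E*np.cos(b)+L*np.sin(c)+F*np.cos(c), z0+A*np.cos(q2)+B*np.cos(b)-E*np.sin(b)+L*np.cos(c)-F*np.sin(c)
x0=[0,.3,.35,.35,0,.25,0]
w=lambda p:np.r_[np.ravel([np.subtract(fk(p,*e[:3]),e[3:]) for e in D]),(p-x0)*1e-4*np.array([10,1,1,1,3,1,10])]
f=least_squares(w,x0); print(f.x.round(4),f.fun[:10].round(4))
# placement: tool 45 deg forward-down, pad centre at r, z
for th in (35,45,55):
  for R0 in (.52,.56,.6):
    t=np.radians(th); r=R0+.039*np.cos(t) if 0 else R0+.039*np.sin(t); z=.12-.039*np.cos(t); c=np.pi-t
    g=least_squares(lambda q:np.subtract(fk(f.x,q[0],q[1],c-q[0]-q[1]),(r,z)),[.4,1.5]); print(th,R0,g.x.round(3),'q5',round(c-g.x.sum(),3),g.cost<1e-8)
E
```

```text
11.375 [ 5.44571363e-01 -2.64206412e-04  9.61784970e-02] [-0.0426  0.7001  0.8475 -0.0433  2.3683 -1.6321]
[[-0.    -0.7   -0.714  0.545]
 [ 1.    -0.     0.    -0.   ]
 [-0.    -0.714  0.7    0.096]
 [ 0.     0.     0.     1.   ]]
[ 0.0006  0.1583  0.3735  0.5577  0.0974  0.3683 -0.    ] [-0.0001  0.0002 -0.     -0.     -0.     -0.0001  0.0001 -0.0001 -0.
  0.    ]
35 0.52 [-0.671  2.177] q5 1.025 True
35 0.56 [-0.528  2.088] q5 0.971 True
35 0.6 [-0.397  1.995] q5 0.932 True
45 0.52 [-0.835  2.332] q5 0.859 True
45 0.56 [-0.666  2.24 ] q5 0.783 True
45 0.6 [-0.517  2.146] q5 0.726 True
55 0.52 [-1.     2.488] q5 0.693 True
55 0.56 [-0.79   2.387] q5 0.584 True
55 0.6 [-0.613  2.288] q5 0.507 True
```

Emit:
{"fn": "jog_arm", "kwargs": {
  "motion": [
    [0,0,0,0,5,0,0.4],
    [0,0,0,0,5,0,0.4]
  ]
}}

```text
time_s: 11.62
tcp_pos: [0.5399, -0.0002, 0.0884]
orientation: [-0.615, -0.615, 1.482]
force: [-0.8, -1.0, -0.2]
grip_width: 0.0512
```

```bash
python3 - <<'E'
from h import *
s=telemetry.state(); print(s['tcp_pos'],s['joint_vel'].round(3)); a=np.array([-1,0,-1])/2**.5; G=np.array([.5,0,.046])+.039*a
print(jog(G,[0,1,0],a))
im,W=grab('wrist'); cv2.imwrite('pics/w8.png',im['pixels'][:,:,::-1])
for P in ([.388,0,.056],[.530,0,.056],[.530,.018,.056],[.486,0,.056]): print(P,proj(im,W,P).round(0))
E
```

```text
[ 5.39914596e-01 -2.38414665e-04  8.83830025e-02] [ 0.     0.022 -0.01   0.     0.005 -0.002]
(array([ 0.002,  0.   , -0.   ]), array([ 0.3, 97.2, -1.6]))
[0.388, 0, 0.056] [[321. 105.]]
[0.53, 0, 0.056] [[321. 287.]]
[0.53, 0.018, 0.056] [[353. 287.]]
[0.486, 0, 0.056] [[321. 220.]]
```

View pics/w8.png

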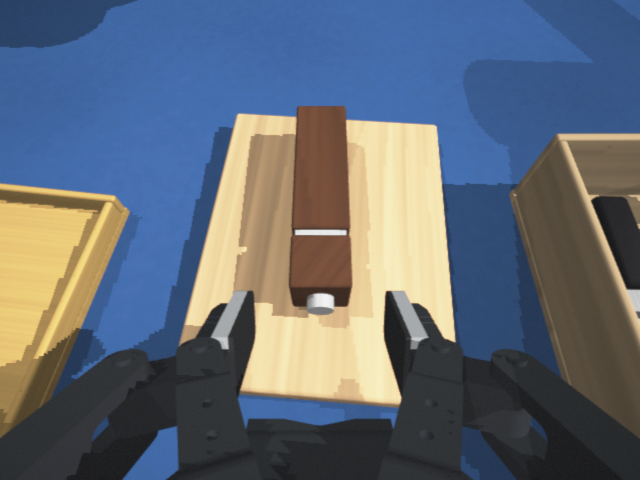

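The tilted view shows the mill between the jaws (axis at column 321, head edge at about row 289, band at 233), as predicted. I advance along the tool axis and grip.

Emit:
{"fn": "jog_arm", "kwargs": {
  "motion": [
    [0,0,0,0,40,-1,0.4],
    [0,0,0,0,70,-2,0.4],
    [0,0,0,0,87,-2,0.4],
    [0,0,0,0,97,-2,0.4],
    [0,0,0,0,97,-2,0.4],
    [0,0,0,0,97,-2,0.4]
  ]
}}

```text
time_s: 12.42
tcp_pos: [0.4738, -0.0003, 0.0181]
orientation: [-0.615, -0.615, 1.482]
force: [0.2, -0.4, 0.0]
grip_width: 0.0512
```

Emit:
{"fn": "jog_arm", "kwargs": {
  "motion": [
    [0,0,0,0,0,0,0.5],
    [0,0,0,0,0,0,0.6],
    [0,0,0,0,0,0,1],
    [0,0,0,0,0,0,1],
    [0,0,0,0,0,0,1]
  ]
}}

```text
time_s: 13.05
tcp_pos: [0.4737, -0.0002, 0.0181]
orientation: [-0.616, -0.616, 1.482]
force: [5.9, 0.8, 4.5]
grip_width: 0.0354
```

Gripped at 35.4 mm. I lift first while checking that the forward-tilt pose is reachable.

Emit:
{"fn": "jog_arm", "kwargs": {
  "motion": [
    [0,0,0,0,-7,7,1],
    [0,0,0,0,-40,30,1],
    [0,0,0,0,-80,50,1],
    [0,0,0,0,-120,76,1],
    [0,0,0,0,-160,76,1],
    [0,0,0,0,-206,76,1],
    [0,0,0,0,-206,76,1],
    [0,0,0,0,-206,76,1]
  ]
}}

```text
time_s: 14.05
tcp_pos: [0.5645, -0.0003, 0.2153]
orientation: [-0.612, -0.612, 1.483]
force: [0.6, 0.1, -2.7]
grip_width: 0.0354
```

```bash
python3 - <<'E'
from h import *
from scipy.optimize import least_squares
s=telemetry.state(); print(s['time_s'],s['tcp_pos'],s['force'],s['wrist_torque'].round(2),s['grip_width'],s['qpos'].round(3))
p=[0.0006,0.1583,0.3735,0.5577,0.0974,0.3683,0]
def fk(p,q2,q3,q5):
    a0,z0,A,B,E,L,F=p; b=q2+q3; c=b+q5
    return a0+A*np.sin(q2)+B*np.sin(b)+E*np.cos(b)+L*np.sin(c), z0+A*np.cos(q2)+B*np.cos(b)-E*np.sin(b)+L*np.cos(c)
x=s['qpos'][1:3]
for t in np.radians([-45,-30,-15,0,15,30,45]):
    c=np.pi-t; g=least_squares(lambda q:np.subtract(fk(p,q[0],q[1],c-q[0]-q[1]),(s['tcp_pos'][0],s['tcp_pos'][2])),x); x=g.x; print(x.round(3),round(c-x.sum(),3),g.cost<1e-8)
im,W=grab('wrist'); cv2.imwrite('pics/w9.png',im['pixels'][:,:,::-1])
E
```

```text
14.05 [ 5.64510551e-01 -2.87543979e-04  2.15282773e-01] [ 0.58972572  0.12928839 -2.67340702] [-0.03 -0.79  0.04] 0.03539413568666174 [-0.042  0.769  0.543 -0.059  2.616 -1.651]
[0.771 0.539] 2.617 True
[0.516 0.792] 2.358 True
[0.258 1.048] 2.097 True
[0.    1.306] 1.835 True
[-0.258  1.564] 1.573 True
[-0.515  1.823] 1.31 True
[-0.772  2.082] 1.046 True
```

Reachable throughout. I rotate 90° about the jaw axis.

Emit:
{"fn": "jog_arm", "kwargs": {
  "motion": [
    [-0.12,0,0,0,0,0,1],
    [-0.28,0,0,0,0,0,1],
    [-0.44,0,0,0,0,0,1],
    [-0.6,0,0,0,0,0,1],
    [-0.76,0,0,0,0,0,1],
    [-0.92,0,0,0,0,0,1],
    [-1.08,0,0,0,0,0,1],
    [-1.24,0,0,0,0,0,1],
    [-1.4,0,0,0,0,0,1],
    [-1.571,0,0,0,0,0,1],
    [-1.571,0,0,0,0,0,1],
    [-1.571,0,0,0,0,0,1]
  ]
}}

```text
time_s: 15.6
tcp_pos: [0.5648, -0.0003, 0.2181]
orientation: [-1.76, -1.76, 0.729]
force: [0.2, -0.5, -2.4]
grip_width: 0.035
```

```bash
python3 - <<'E'
from h import *
s=telemetry.state(); print(s['time_s'],s['force'],s['grip_width'],s['qpos'].round(3)); T=T_tool(s); print(T.round(3))
g=np.array([.4824,-.3584]); az=np.arctan2(*g[::-1]); u=np.array([np.cos(az),np.sin(az),0])
a=(u+[0,0,-1])/2**.5; jaw=[-u[1],u[0],0]
for zf in (.075,.008): print(jog(np.r_[g,zf+.112]+.039*a,jaw,a))
im,W=grab('wrist'); t,V=grab('scene'); c=np.zeros((480,800,3),np.uint8); c[:,:400]=im['pixels'][:,120:520]; c[:450,400:]=cv2.resize(t['pixels'][150:330,150:310],(400,450)); cv2.imwrite('pics/m10.png',c[:,:,::-1])
E
```

```text
15.6 [ 0.22376595 -0.50367078 -2.38005129] 0.034960797705598394 [-0.112 -0.775  2.079  0.091  1.058 -1.695]
[[-0.     0.707 -0.707  0.565]
 [ 1.    -0.    -0.    -0.   ]
 [-0.    -0.707 -0.707  0.218]
 [ 0.     0.     0.     1.   ]]
(array([-0.   ,  0.452,  0.452]), array([-374.6,   -1.1,   84.1]))
(array([-0.   ,  0.452,  0.452]), array([-374.6,   46.3,  131.5]))
```

View pics/m10.png

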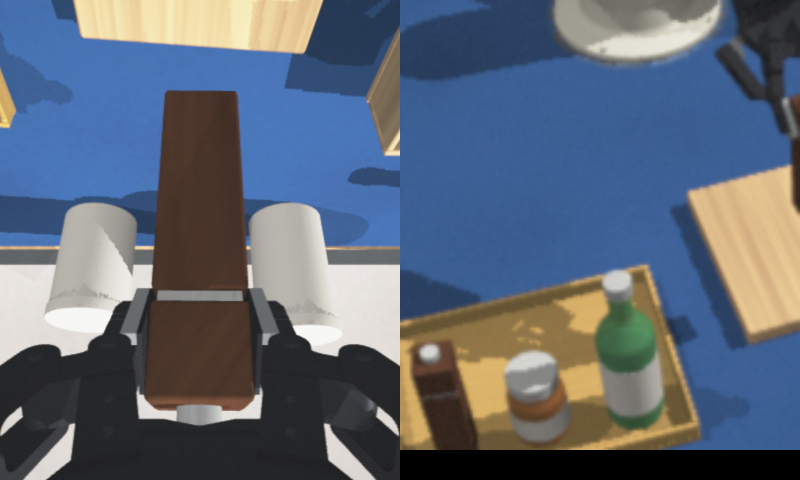

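The wrist view shows the mill held square in the jaws (foot edge at row 92, band at row 296). I estimate its pitch slip from those rows.

```bash
python3 - <<'E'
from h import *
im,W=grab('wrist'); T=T_tool(); 
def pts(phi,h=.112,goff=.039):
    g=T[:3,3]-goff*T[:3,1]; ax=R.from_rotvec([0,phi,0]).apply([0,0,1]); n=R.from_rotvec([0,phi,0]).apply([-1,0,0])
    return [g-h*ax+.018*n, g-.006*ax+.018*n, g+.03*ax+.018*n,g-h*ax+.018*n+[0,.018,0],g-h*ax+.018*n-[0,.018,0]]
for d in (-6,-3,0,3,6): print(d,[proj(im,W,q)[0].round(0).tolist() for q in pts(np.radians(d))])
E
```

```text
-6 [[321.0, 96.0], [321.0, 286.0], [321.0, 396.0], [357.0, 96.0], [285.0, 96.0]]
-3 [[321.0, 87.0], [321.0, 288.0], [321.0, 401.0], [358.0, 87.0], [284.0, 87.0]]
0 [[321.0, 78.0], [321.0, 290.0], [321.0, 405.0], [359.0, 78.0], [283.0, 78.0]]
3 [[321.0, 69.0], [321.0, 293.0], [321.0, 409.0], [360.0, 69.0], [281.0, 69.0]]
6 [[321.0, 59.0], [321.0, 295.0], [321.0, 412.0], [362.0, 60.0], [280.0, 59.0]]
```

Foot row 92 against 78 predicted for no slip (band 296 against 290) suggests about 3° of foot sag and a grip about 3 mm nearer the foot. I correct this in the placing orientation and compute waypoints round the bottle.

```bash
python3 - <<'E'
from h import *
T=T_tool()
def pose(az):
    u=np.array([np.cos(az),np.sin(az),0]); jaw=np.array([-u[1],u[0],0]); a=(u+[0,0,-1])/2**.5
    return jaw,R.from_rotvec(jaw*.05).apply(a),u
for az,r,z in ((-.2,.567,.21),(-.4,.572,.195),(-.55,.6,.18)):
    j,a,u=pose(az); print(az,jog(np.r_[(r*u)[:2],z],j,a,T))
g=np.array([.4824,-.3584]); az=np.arctan2(*g[::-1]); j,a,u=pose(az)
for zf in (.06,.012): print(zf,jog(np.r_[g,zf+.109]+.039*a,j,a,T), np.r_[g,zf+.109]+.039*a)
E
```

```text
-0.2 (array([0.052, 0.145, 0.138]), array([-112.3,   -0.4,   14.5]))
-0.4 (array([0.051, 0.29 , 0.276]), array([-222.4,  -10.3,   45.6]))
-0.55 (array([0.051, 0.399, 0.379]), array([-313.3,  -10.6,   67.1]))
0.06 (array([0.05 , 0.463, 0.441]), array([-373.6,   11.9,  101.1])) [ 0.50340237 -0.37400375  0.14007902]
0.012 (array([0.05 , 0.463, 0.441]), array([-373.6,   45.8,  135.1])) [ 0.50340237 -0.37400375  0.09207902]
```

Emit:
{"fn": "jog_arm", "kwargs": {
  "motion": [
    [0.02,0.05,0.05,-40,0,5,1],
    [0.05,0.1,0.09,-75,0,10,1],
    [0.05,0.145,0.14,-112,0,15,1],
    [0.05,0.22,0.21,-167,-5,30,1],
    [0.05,0.29,0.276,-222,-10,46,1],
    [0.05,0.34,0.32,-267,-10,56,1],
    [0.05,0.4,0.38,-313,-10,67,1],
    [0.05,0.463,0.441,-360,0,90,1],
    [0.05,0.463,0.441,-374,12,101,1],
    [0.05,0.463,0.441,-374,12,101,1],
    [0.05,0.463,0.441,-374,12,101,1]
  ]
}}

```text
time_s: 17.12
tcp_pos: [0.503, -0.3745, 0.1384]
orientation: [-2.102, -1.057, 0.47]
force: [0.6, -0.5, -1.3]
grip_width: 0.0352
```

```bash
python3 - <<'E'
from h import *
s=telemetry.state(); print(s['time_s'],s['tcp_pos'],s['force'],s['grip_width'],s['qpos'].round(3))
T=T_tool(s); az=-.639; u=np.array([np.cos(az),np.sin(az),0]); jaw=np.array([-u[1],u[0],0]); a=R.from_rotvec(jaw*.05).apply((u+[0,0,-1])/2**.5); g=np.array([.4824,-.3584])
print(jog(np.r_[g,.012+.109]+.039*a,jaw,a,T))
print('down in tool',(-T[2,:3]).round(3))
im,W=grab('wrist'); t,V=grab('scene'); c=np.zeros((480,800,3),np.uint8); c[:,:400]=im['pixels'][:,120:520]; c[:,400:]=cv2.resize(t['pixels'][200:368,130:270],(400,480),interpolation=2); cv2.imwrite('pics/m11.png',c[:,:,::-1])
E
```

```text
17.125 [ 0.50303015 -0.37450236  0.13841503] [ 0.57593551 -0.45067392 -1.29679631] 0.03517450085838834 [-0.73  -0.513  2.038  0.078  0.885 -1.688]
(array([-0.,  0., -0.]), array([ 0.6, 34.4, 31.1]))
down in tool [0.    0.742 0.671]
```

View pics/m11.png

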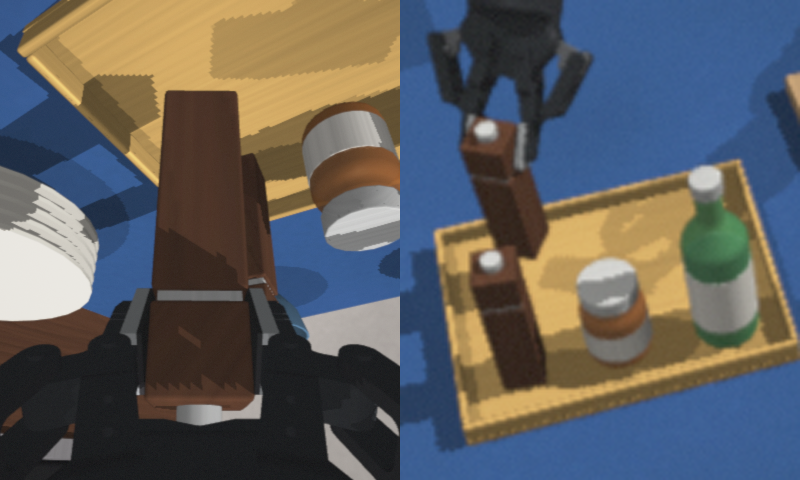

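The held mill stands near-upright over the tray, on the robot's side of the mate. The scene half shows its foot at about (525,250) and the mate at (505,320), lines parallel. That was my 12th picture. I lower it with force checks.

Emit:
{"fn": "jog_arm", "kwargs": {
  "motion": [
    [0,0,0,0,13,11.7,1],
    [0,0,0,0,24,21.7,1],
    [0,0,0,0,30,27.1,1],
    [0,0,0,0,33,29.8,1],
    [0,0,0,0,33,29.8,1],
    [0,0,0,0,33,29.8,1]
  ]
}}

```text
time_s: 17.98
tcp_pos: [0.5021, -0.3744, 0.0928]
orientation: [-2.102, -1.056, 0.47]
force: [0.9, -0.6, -2.9]
grip_width: 0.0352
```

Emit:
{"fn": "jog_arm", "kwargs": {
  "motion": [
    [0,0,0,0,0.75,0.65,1],
    [0,0,0,0,1.5,1.3,1],
    [0,0,0,0,2.2,2,1],
    [0,0,0,0,2.2,2,1]
  ]
}}

```text
time_s: 18.48
tcp_pos: [0.5031, -0.3751, 0.0924]
orientation: [-2.107, -1.058, 0.468]
force: [-0.7, 0.5, 4.3]
grip_width: 0.0353
```

Contact made, with the mill still held. I release gradually so it settles, then back out along the tool axis.

Emit:
{"fn": "jog_arm", "kwargs": {
  "motion": [
    [0,0,0,0,0,0,0.57],
    [0,0,0,0,0,0,0.55],
    [0,0,0,0,0,0,0.53],
    [0,0,0,0,0,0,0.5],
    [0,0,0,0,0,0,0.45],
    [0,0,0,0,0,0,0.35],
    [0,0,0,0,0,0,0.3],
    [0,0,0,0,0,0,0.3]
  ]
}}

```text
time_s: 19.48
tcp_pos: [0.5021, -0.3742, 0.0896]
orientation: [-2.102, -1.057, 0.47]
force: [0.1, 0.3, 0.2]
grip_width: 0.0596
```

```bash
python3 - <<'E'
from h import *
s=telemetry.state(); print(s['time_s'],s['tcp_pos'],s['force'],s['grip_width'])
t,V=grab('scene'); p=t['pixels'].astype(int); cv2.imwrite('pics/s12.png',t['pixels'][:,:,::-1])
for nm,b in (('mate',[.579,-.392]),('twin',[.4824,-.3584])):
    print(nm,proj(t,V,[[*b,.006],[*b,.148],[*b,.156]]).round(1).tolist())
# knob tops: bright low-saturation blobs
m=((p.min(2)>130)&(p.max(2)-p.min(2)<35)).astype(np.uint8); m[:215]=0; m[330:]=0; m[:,:140]=0; m[:,260:]=0
n,l,st,c=cv2.connectedComponentsWithStats(m)
for i in range(1,n):
    if st[i,4]>8: print(st[i],c[i].round(1),cast(t,V,c[i],.154).round(4))
E
```

```text
19.475 [ 0.50206923 -0.37423789  0.08960679] [0.13086045 0.28889815 0.17979133] 0.05956684821827013
mate [[173.7, 329.3], [162.2, 292.2], [161.5, 289.9]]
twin [[176.5, 295.9], [165.8, 258.2], [165.2, 256.0]]
[162 254   7   6  37] [165.1 256.6] [[ 0.4822 -0.3591  0.154 ]]
[180 258   2  12  18] [180.4 263.2] [[ 0.5176 -0.332   0.154 ]]
[231 258  12  10  94] [236.8 262.3] [[ 0.5701 -0.2128  0.154 ]]
[158 288   8   6  41] [161.4 290.6] [[ 0.5789 -0.3927  0.154 ]]
[192 291  20  17 244] [201.6 298.4] [[ 0.6378 -0.3183  0.154 ]]
[246 291   9  23 128] [250.5 303.2] [[ 0.6954 -0.2256  0.154 ]]
```

Emit:
{"fn": "jog_arm", "kwargs": {
  "motion": [
    [0,0,0,0,-15,0,0.3],
    [0,0,0,0,-40,0,0.3],
    [0,0,0,0,-80,0,0.3],
    [0,0,0,0,-120,0,0.3],
    [0,0,0,0,-120,0,0.3],
    [0,0,0,0,-120,0,0.3],
    [0,0,0,0,-120,0,0.3]
  ]
}}

```text
time_s: 20.4
tcp_pos: [0.4374, -0.3261, 0.1762]
orientation: [-2.099, -1.055, 0.471]
force: [-0.2, -0.0, -0.4]
grip_width: 0.0594
```

```bash
python3 - <<'E'
from h import *
s=telemetry.state(); print(s['time_s'],s['tcp_pos'],s['force'],s['grip_width'],abs(s['joint_vel']).max())
t,V=grab('scene'); p=t['pixels'].astype(int)
m=((p.min(2)>130)&(p.max(2)-p.min(2)<35)).astype(np.uint8); m[:215]=0; m[330:]=0; m[:,:140]=0; m[:,260:]=0
n,l,st,c=cv2.connectedComponentsWithStats(m)
for i in range(1,n):
    if st[i,4]>8: print(st[i],c[i].round(1),cast(t,V,c[i],.154).round(4)[0,:2])
# lean: dark-wood silhouettes of twin and mate, column-wise foot/edges vs vertical prediction
a=cv2.imread('pics/scene0.png')[:,:,::-1].astype(int)
d=np.abs(p-a).max(2)>40; ys,xs=np.nonzero(d[225:320,150:210]); print('changed',xs.min()+150,xs.max()+150,ys.min()+225,ys.max()+225)
g=np.array([.4822,-.3591]); q=[[g[0]+i*.018,g[1]+j*.018,z] for z in (.006,.148) for i in(-1,1) for j in(-1,1)]
r=proj(t,V,q); print('expected upright extent',r.min(0),r.max(0))
d2=np.abs(p-a).max(2)[150:290,330:520]; n,l,st,c=cv2.connectedComponentsWithStats((d2>50).astype(np.uint8)); print('crate changes',[x.tolist() for x in st[1:] if x[4]>15])
E
```

```text
20.4 [ 0.43744522 -0.32609781  0.17615369] [-0.17672244 -0.04420555 -0.39761574] 0.05941535125649742 0.0047681926683520994
[185 215   3   6  10] [186.2 217.5] [ 0.3751 -0.2772]
[162 254   7   6  36] [165.  256.6] [ 0.4824 -0.3592]
[231 258  12  10  94] [236.8 262.3] [ 0.5701 -0.2128]
[158 288   8   6  41] [161.4 290.6] [ 0.5789 -0.3927]
[192 291  20  17 246] [201.6 298.4] [ 0.6378 -0.3183]
[246 291   9  23 129] [250.5 303.1] [ 0.6951 -0.2255]
changed 150 185 253 309
expected upright extent [156.05836747 250.8078407 ] [185.09597967 303.51402343]
crate changes [[72, 51, 44, 42, 803]]
```

The knob is unmoved, the silhouette matches an upright mill, and the tray objects and crate are unchanged apart from the removed twin. I hand the job in.

```bash
python3 -c "
from workcell import workorder; print(workorder.job_done())"
```

```text
the job is handed in; nothing more can be done
None
```

The 150 mm twin now stands upright, knob up, on the tray on the robot's side of its mate. The job was handed in at about 20 s of the 62 s allowed. I laid the mill on the cutting board and let go of it there. I then took a fresh hold near its head, with the tool tilted 45°, turned it 90°, lowered it until it touched the tray floor, and released it.

**First grasp failed:** The fingers closed on top of the mill because their tips sit about 20 mm farther back than the stated TCP. I worked out the offset from the wrist view, and the second try, about 25 mm deeper, held. The mill only rolled and settled back in its place.

**Last checks:**
- **Twin:** its knob is at (0.482, −0.359), about 1 mm from the planned spot, and did not move as the arm backed away. The outline fits an upright mill, except that changed pixels reach 6 px past the predicted outline to the left and below. I took that as shadow.
- **Distance to mate:** the centres are about 102 mm apart, against the 140 mm limit.
- **Tray:** the mate's knob and the pale parts of the jar and bottle did not shift between the pictures taken at release and after the arm backed away. The mate's knob is also where the first picture put it, within about 1 mm. I did not compare the bottle and jar with their starting positions.
- **Crate:** the only change in the picture is where the twin was.
- **Arm:** at rest, reading about 0.4 N, and touching nothing.

**Uncertain:** the mill sagged an estimated 3° or more in the second hold, and I corrected about 3°. The tray floor was also about 6 mm farther down than my estimate of the hold predicted. Any small lean left should have settled out on release. My limit on viewed pictures was used up, so I checked the final stand only by numbers from the scene camera.

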